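# Stir the scent beads

## Robot

A 7-joint arm with a two-finger parallel gripper is mounted at the origin on a cart in front of the work surface, level with it; the furniture and walls round the work are solid. World frame = base frame: x ahead of the robot, y to its left, z up, the work surface at z = 0. Lengths are in m, angles in rad, forces in N, time in s.
With the tool pointing down it reaches from about 0.35 to 0.9 m from the base axis. Payload 19.9 kg.
Tool frame: the origin (TCP) lies at the very end of the fingers, on their centre line; the grasp point (between the pads) lies 19 mm behind it; x points along the fingers, z is the direction in which the jaws open and shut, and the axes are right-handed (so a half turn about x gives the same grasp; the last joint's range is limited). The gripper opens to 94 mm and grips with 3 to 60 N. Pads are 16 mm wide; open, the fingers measure 119 mm over their backs; the gripper's body (75 mm by 177 mm) begins 78 mm behind the grasp point.
Start: joints at [1.125, 0.417, -0.01, 1.614, 0.005, 1.111, -0.053], TCP at [0.246, -0.574, 0.205] pointing down, gripper open.
Joint ranges: [-2.81, 2.81], [-0.39, 2.02], [-1.27, 1.25], [0.06, 2.57], [-1.19, 4.33], [0.19, 2], [-2.82, 2.82]. Speed limits (rad/s): [1.89, 1.89, 2.39, 2.39, 3.01, 3.01, 3.01].

## Interface

Orientations are given as a rotation vector (axis times angle).
In Python, from plant import manip gives the robot as it stands.
- The arm moves only by the tool arm_command, never from a script. Its argument "commands" is a list of rows, each a list of 3 entries, a list of its own where there are three numbers: the shift along the tool's x, y, z in m, then the turn about the tool's x in units of 10 degrees (1.0 is 10 degrees), then the closure, from 0 (fully open) to 1 (shut). A call has 1 to 10 rows; each row is the pose to reach, as a shift and turn from the pose commanded when the call began, along the tool's axes at that moment; what a row does not reach only later rows make up. A row lasts 1/8 s, in which the tool goes at most 62.5 mm and 10.7 degrees, less where a joint would pass 70% of its speed; a pose out of reach is approached as far as the arm can. A call with a gripper value outside its range is refused whole. The fingers move at their own pace and stop on an object; "squeeze" is the grip in N (left out, the last holds). Time passes only in rows, so rows that repeat a pose let the fingers close. It gives the time, the measured TCP pose, the force and the opening at its end, in the units of the state.
- manip.get_state(): the state, without advancing time (a new reading comes with each control period).
- manip.snapshot(name): name is "scene" or "top"; returns the picture (480x640x3 uint8, red, green, blue); there is no depth.
- manip.calibration(name): a dict with "intrinsics" (3x3 intrinsics, pixels), "cam_to_world" (4x4, takes a point from camera to world coordinates). Camera axes: x right, y down, z forward; pixel columns grow to the right and rows downward; lengths in m; the calibration is good to about 2 mm. A picture is of the moment at which its call begins. calibration takes no time and is no camera call.
- manip.job_done(): hands the job in, once; it reports no verdict.
Trained networks look in the newest picture that a camera, given by its name, has taken for a name from the list of things; names that differ only in an ending like _2 or _b are one class to them, and where a whole thing is asked for, a point or a joint stands for the part that bears it (a point fixed in the world has none). Each returns a list of dicts, best first, with "conf" (0 to 1); they miss things now and then, are a little off and sometimes report something else, mostly with a low value. They report only what shows in the picture. A call takes as long as a camera call. They do not tell look-alikes from the thing itself.
- manip.find_in(camera, label): "rect" ([left, top, right, bottom] in pixels, round what is visible of it).
- manip.outline_of(camera, label): "pixels" (480x640 bool, what is visible of it) and "rect" ([left, top, right, bottom] in pixels, round what is visible of it).
- manip.place_of(camera, label): "location" ([column, row] in pixels: a listed point, or the origin of a listed thing).
The state is a dict: "clock": time; "joints": joint angles; "dq": joint speeds; "effort": joint torques, N m; "tool_pos": TCP position; "eef_rot": TCP orientation; "force": force on the tool from outside, world axes, zero at the start; "torque": the same for the moment, N m; "width": finger opening in m.
Only numpy, scipy, OpenCV 4.12 (cv2) and the standard library are available. Lean on these libraries where they do the work, as an engineer would, in place of code of your own. Each camera call takes 0.05 s, during which the arm holds its last target.

## Task

Take the wooden stirrer from its cork coaster, lower its foot into the bowl right down among the wooden scent beads, and stir them with it in three full rounds, either way about, running about midway between the middle of the bowl and its wall and keeping the foot down near the bottom. Then stand the stirrer upright on its coaster again. Keep every bead in the bowl and leave the soaps and tins alone.

Things in the scene. Friction and masses are not known exactly. Their poses are not given: they have to be found in the camera images.
- bowl: wide round white stoneware bowl with a rubber suction foot, fixed to the counter, outside diameter 200 mm at the rim, 70 mm tall, wall 6 mm; inside flat floor 8 mm above its underside, inside radius about 92 mm near the floor and 94 mm at the rim. Origin at the centre of its underside, z up; it looks the same from all sides, so its x and y point anywhere
- stirrer: turned wooden stirrer shaped like a slim pestle, 160 mm tall, about 0.09 kg: round flat foot of 36 mm diameter and 22 mm height, which has narrowed, 40 mm above its underside, to a round shaft of 20 to 22 mm diameter. It stands upright on its foot by itself. Origin at the centre of the underside of its foot, z along the shaft to the top
- coaster: round cork coaster, 110 mm diameter, 8 mm thick, fixed to the counter; origin at the centre of its underside. The stirrer stands on it
- bead_1: round wooden bead, 28 mm across, 14 g, drilled, loose in the bowl; origin at its centre
- bead_2: barrel-shaped wooden bead, 27 mm across and 28 mm long, 14 g, drilled, loose in the bowl; origin at its centre
- bead_3: round wooden bead, 28 mm across, 14 g, drilled, loose in the bowl; origin at its centre
- bead_4: barrel-shaped wooden bead, 27 mm across and 28 mm long, 14 g, drilled, loose in the bowl; origin at its centre
- bead_5: round wooden bead, 28 mm across, 14 g, drilled, loose in the bowl; origin at its centre
- bead_6: barrel-shaped wooden bead, 27 mm across and 28 mm long, 14 g, drilled, loose in the bowl; origin at its centre
- bead_7: round wooden bead, 28 mm across, 14 g, drilled, loose in the bowl; origin at its centre
- bead_8: barrel-shaped wooden bead, 27 mm across and 28 mm long, 14 g, drilled, loose in the bowl; origin at its centre
- soap_1: cream wrapped soap bar, 53 x 78 x 28 mm, loose bystander; origin at the centre of its underside
- soap_2: pale green wrapped soap bar, 53 x 78 x 28 mm, loose bystander; origin at the centre of its underside
- balm_tin_1: white round tin, 50 mm diameter, 21 mm tall, loose bystander; origin at the centre of its underside
- balm_tin_2: white round tin, 50 mm diameter, 21 mm tall, loose bystander; origin at the centre of its underside
Not all that is in view belongs to the job. Leave any turquoise look-alike of the bead_1 alone. What is shaped like the bead_4 but blue is not meant.

How it is judged:
By the outcome, as a careful person would: the job done as asked, in the order asked, and still so for the second after the job is handed in, with the robot touching nothing.
It also fails if it takes over 70 s, if anything falls off the work surface, if the arm or the gripper's body presses on something with over 40 N, if the wrist force passes 120 N, or if a joint passes its speed limit or range.

## Working session

There is one attempt and no reset: what is moved stays moved. The work goes in short steps, Python scripts to look and compute and a tool call to move; the robot and the scene stay as the last step left them, time stands still between calls to the robot, and variables do not carry over. Pictures are saved under pics/ and viewed, and the job is handed in when it is done.

Besides the shell and the picture viewer there is one more tool, called as name([rows], argument=value, ...), one row to a line, values as JSON. arm_command: Moves the arm, as the interface text tells. Its arguments: {"type":"object","properties":{"commands":{"type":"array"},"squeeze":{"type":"number"}},"required":["commands"]}

```bash
mkdir -p pics; ls; cat > h.py <<'E'
import numpy as np, cv2
from plant import manip
def save(n,img): cv2.imwrite('pics/'+n,cv2.cvtColor(img,cv2.COLOR_RGB2BGR))
def ray(cam,uv):
    c=manip.calibration(cam);K=np.array(c['intrinsics']);T=np.array(c['cam_to_world'])
    d=T[:3,:3]@np.linalg.solve(K,[uv[0],uv[1],1.]);return T[:3,3],d/np.linalg.norm(d)
def atz(cam,uv,z):
    o,d=ray(cam,uv);return o+d*(z-o[2])/d[2]
def proj(cam,p):
    c=manip.calibration(cam);K=np.array(c['intrinsics']);T=np.array(c['cam_to_world'])
    q=K@(T[:3,:3].T@(np.array(p)-T[:3,3]));return q[:2]/q[2]
def tri(a,ua,b,ub):
    o1,d1=ray(a,ua);o2,d2=ray(b,ub)
    A=np.stack([d1,-d2],1);s=np.linalg.lstsq(A,o2-o1,rcond=None)[0]
    p,q=o1+s[0]*d1,o2+s[1]*d2
    return (p+q)/2,np.linalg.norm(p-q)
E
python3 - <<'E'
from h import *
np.set_printoptions(precision=4,suppress=True)
for c in ['scene','top']:
    save(c+'0.png',manip.snapshot(c))
    print(c,manip.calibration(c))
    for l in ['bowl','stirrer','coaster','bead_1','bead_2','soap_1','balm_tin_1']:
        for f in [manip.place_of,manip.find_in]:
            print(l,[(np.round(r.get('location',r.get('rect')),1).tolist(),round(r['conf'],2)) for r in f(c,l)])
print(manip.get_state())
E
```

```text
pics
scene {'intrinsics': array([[453.7702,   0.    , 318.7699],
       [  0.    , 453.7702, 234.2876],
       [  0.    ,   0.    ,   1.    ]]), 'cam_to_world': array([[ 0.8943, -0.2929,  0.3382,  0.2546],
       [-0.4471, -0.559 ,  0.6982, -0.5203],
       [-0.0154, -0.7757, -0.6309,  0.6192],
       [ 0.    ,  0.    ,  0.    ,  1.    ]])}
bowl [([311.2, 306.3], 0.81), ([340.7, 299.5], 0.51)]
bowl [([253.9, 243.1, 367.5, 347.9], 0.69)]
stirrer [([247.4, 196.5], 0.57)]
stirrer [([236.9, 132.7, 260.5, 197.7], 0.93), ([376.4, 229.6, 426.5, 273.0], 0.23)]
coaster [([250.0, 196.6], 0.57)]
coaster [([229.9, 180.9, 271.5, 214.1], 0.97)]
bead_1 [([366.5, 366.2], 0.81), ([292.5, 279.9], 0.74), ([315.0, 275.7], 0.72), ([248.8, 194.4], 0.68), ([324.8, 294.3], 0.67), ([304.1, 296.0], 0.59), ([336.5, 286.4], 0.57), ([306.6, 321.1], 0.55), ([329.0, 313.3], 0.5), ([342.0, 300.2], 0.47), ([297.7, 236.8], 0.45)]
bead_1 [([358.3, 355.2, 378.1, 379.9], 0.86), ([289.7, 230.4, 302.8, 241.9], 0.71), ([298.7, 289.9, 309.5, 302.7], 0.63), ([335.3, 290.8, 353.1, 304.6], 0.62), ([307.8, 270.3, 319.2, 287.0],
[... 3008 characters left out ...]
31.1, 376.2, 170.3], 0.87), ([281.5, 128.4, 324.2, 162.6], 0.69)]
balm_tin_1 [([295.8, 314.4], 0.69), ([430.8, 311.8], 0.66)]
balm_tin_1 [([282.0, 302.5, 308.4, 327.7], 0.72), ([417.2, 301.0, 447.5, 326.6], 0.55)]
{'clock': 1.5, 'joints': array([ 1.1245,  0.4174, -0.0103,  1.6136,  0.0047,  1.1107, -0.053 ]), 'dq': array([ 0.001 , -0.0004,  0.0009, -0.0005,  0.0001,  0.0014, -0.    ]), 'effort': array([ -0.0005, -85.1003,   0.6372, -42.6278,  -0.0488,   0.0136,
         0.    ]), 'tool_pos': array([ 0.2461, -0.5744,  0.2054]), 'eef_rot': array([ 0.9061,  1.3741, -0.906 ]), 'force': array([-0.5088, -0.0989, -0.5492]), 'torque': array([-0.0145,  0.0503, -0.0034]), 'width': 0.09385480300785351}
```

View pics.

View pics/scene0.png

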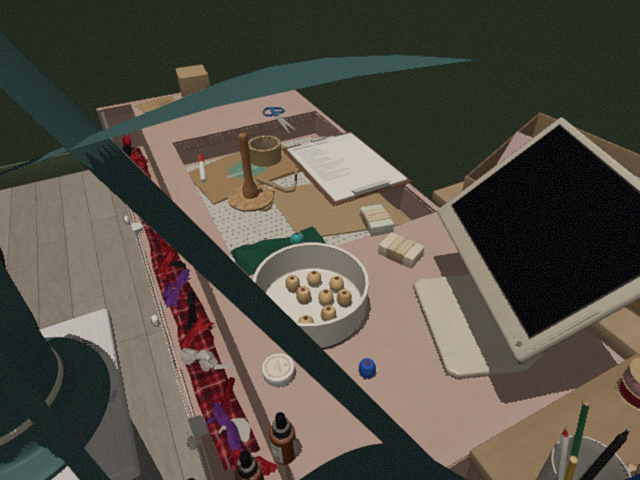

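View pics/top0.png

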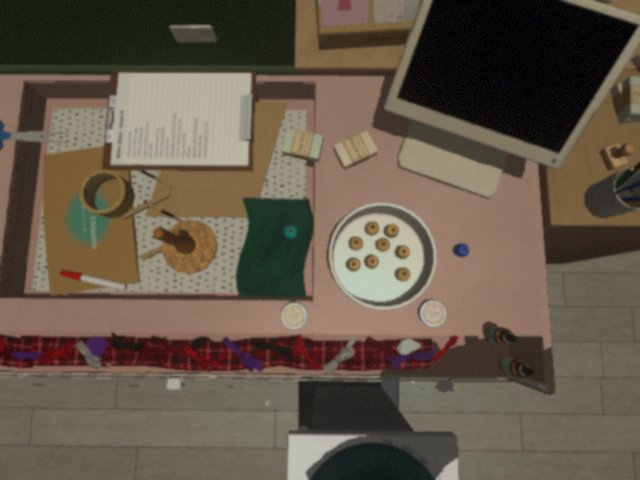

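```bash
python3 - <<'E'
import cv2,numpy as np
a=cv2.imread('pics/scene0.png');b=cv2.imread('pics/top0.png')
x=cv2.resize(a[110:350,200:400],(400,480),interpolation=3)
x=cv2.resize(a[120:230,190:310],None,fx=3.3,fy=3.3,interpolation=cv2.INTER_CUBIC)
y=cv2.resize(b[170:290,80:220],None,fx=2.8,fy=2.8,interpolation=cv2.INTER_CUBIC)
h=max(x.shape[0],y.shape[0]);
pad=lambda i:cv2.copyMakeBorder(i,0,h-i.shape[0],0,0,0)
cv2.imwrite('pics/crop1.png',np.hstack([pad(x),pad(y)]))
x=cv2.resize(a[230:390,240:390],None,fx=2.6,fy=2.6,interpolation=cv2.INTER_CUBIC)
y=cv2.resize(b[190:320,310:450],None,fx=2.8,fy=2.8,interpolation=cv2.INTER_CUBIC)
h=max(x.shape[0],y.shape[0]);
cv2.imwrite('pics/crop2.png',np.hstack([pad(x),pad(y)]))
E
```

```text
(no output)
```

View pics/crop1.png

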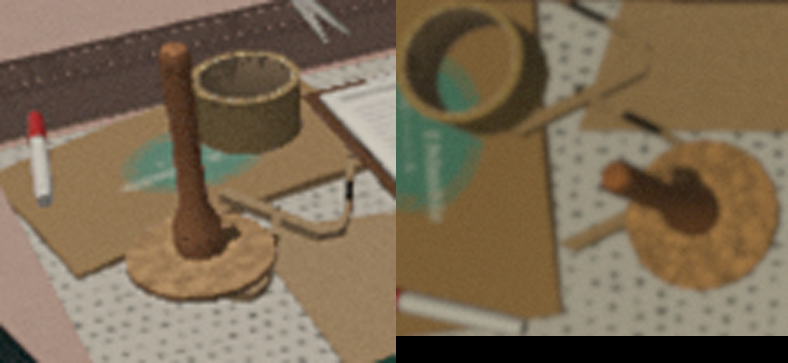

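View pics/crop2.png

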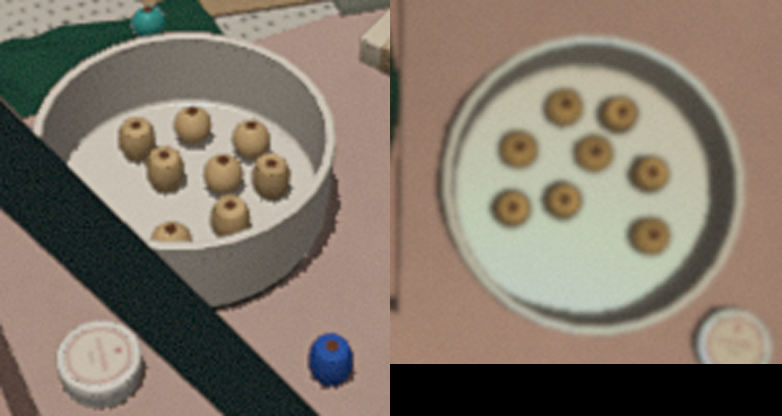

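```bash
cat > m.py <<'E'
from h import *
np.set_printoptions(precision=4,suppress=True)
print('top',tri('scene',(242.7,134.5),'top',(159,234)))
print('foot',tri('scene',(247.4,196.5),'top',(187.4,244)))
print('foot2',tri('scene',(247.4,196.5),'top',(186,245)))
oc=[tri('scene',(250,196.6),'top',(188.7,247.5)),tri('scene',(250,196.6),'top',(188.6,247.6))]
# coaster ellipse fit from outline
for c in ['scene','top']:
    manip.snapshot(c)
    for l in ['coaster','bowl','stirrer']:
        r=manip.outline_of(c,l)
        for q in r[:1]:
            m=q['pixels'].astype(np.uint8);cs,_=cv2.findContours(m,0,1)
            k=max(cs,key=cv2.contourArea);e=cv2.fitEllipse(cv2.convexHull(k))
            print(c,l,q['conf'],m.sum(),e, k[:,0].min(0),k[:,0].max(0))
            np.save(f'{c}_{l}.npy',m)
            for z in (0,.008,.07): print('   atz',z,atz(c,e[0],z))
E
python3 m.py
```

```text
top (array([0.5026, 0.3657, 0.1667]), np.float64(0.0034532249280610815))
foot (array([0.5024, 0.3704, 0.0025]), np.float64(0.010309072008592969))
foot2 (array([0.5019, 0.3736, 0.0005]), np.float64(0.007709662051243388))
scene coaster 0.69 804 ((250.1430206298828, 197.78131103515625), (27.09874725341797, 46.43437576293945), 83.23381042480469) [228 185] [273 211]
   atz 0 [0.5023 0.3664 0.    ]
   atz 0.008 [0.4991 0.355  0.008 ]
   atz 0.07 [0.4743 0.2662 0.07  ]
scene bowl 0.72 6615 ((313.6653137207031, 292.6993103027344), (102.9990005493164, 116.24005126953125), 109.04136657714844) [254 243] [368 347]
   atz 0 [0.5007 0.0147 0.    ]
   atz 0.008 [0.4975 0.0078 0.008 ]
   atz 0.07 [ 0.4729 -0.0458  0.07  ]
scene stirrer 0.63 726 ((246.5291290283203, 168.84201049804688), (18.636720657348633, 70.16289520263672), 171.83367919921875) [238 134] [257 198]
   atz 0 [0.5399 0.4985 0.    ]
   atz 0.008 [0.5362 0.4854 0.008 ]
   atz 0.07 [0.5077 0.3834 0.07  ]
top coaster 0.85 1873 ((188.93063354492188, 246.2568359375), (52.358585357666016, 55.34343338012695), 66.65251159667969) [162 220] [216 272]
   atz 0 [0.5033 0.3668 0.    ]
   atz 0.008 [0.5022 0.3644 0.008 ]
   atz 0.07 [0.4939 0.3453 0.07  ]
top bowl 0.97 7870 ((381.9868469238281, 255.46859741210938), (106.5013656616211, 108.60552215576172), 114.52739715576172) [329 202] [435 308]
   atz 0 [ 0.4877 -0.0224  0.    ]
   atz 0.008 [ 0.4868 -0.0213  0.008 ]
   atz 0.07 [ 0.4796 -0.0129  0.07  ]
top stirrer 0.79 630 ((173.59640502929688, 239.28250122070312), (21.56447982788086, 46.9471549987793), 113.26782989501953) [153 226] [195 253]
   atz 0 [0.5173 0.3988 0.    ]
   atz 0.008 [0.5161 0.396  0.008 ]
   atz 0.07 [0.5068 0.3747 0.07  ]
```

```bash
cat > m2.py <<'E'
from h import *
from scipy.optimize import minimize
np.set_printoptions(precision=4,suppress=True)
t=np.linspace(0,2*np.pi,72,endpoint=False)
def sil(c,parts):
    P=[]
    for x,y,z,r in parts: P+= [proj(c,(x+r*np.cos(a),y+r*np.sin(a),z)) for a in t]
    m=np.zeros((480*4,640*4),np.uint8)
    cv2.fillConvexPoly(m,cv2.convexHull((np.array(P)*4+1.5).astype(np.int32)),1)
    return cv2.resize(m.astype(np.float32),(640,480),interpolation=cv2.INTER_AREA)
def fit(c,l,parts,x0):
    M=np.load(f'{c}_{l}.npy').astype(np.float32)
    f=lambda p:np.abs(sil(c,parts(p))-M).sum()
    r=minimize(f,x0,method='Nelder-Mead',options=dict(initial_simplex=[x0,[x0[0]+.01,x0[1]],[x0[0],x0[1]+.01]],xatol=1e-4))
    print(c,l,r.x,r.fun,M.sum())
bowl=lambda p:[(p[0],p[1],.07,.1),(p[0],p[1],0,.098)]
co=lambda p:[(p[0],p[1],.008,.055),(p[0],p[1],0,.055)]
fit('top','bowl',bowl,[.48,-.013]);fit('scene','bowl',bowl,[.48,-.013])
fit('top','coaster',co,[.5,.365]);fit('scene','coaster',co,[.5,.365])
for c in ['scene','top']:
    M=np.load(c+'_stirrer.npy')
    import itertools
    def st(p):
        a=sil(c,[(p[0],p[1],.008,.018),(p[0],p[1],.03,.018)]);b=sil(c,[(p[0],p[1],.03,.018),(p[0],p[1],.048,.0105)]);d=sil(c,[(p[0],p[1],.048,.0105),(p[0],p[1],.168,.0105)])
        return np.maximum(np.maximum(a,b),d)
    f=lambda p:np.abs(st(p)-M).sum()
    x0=[.5025,.366]
    r=minimize(f,x0,method='Nelder-Mead',options=dict(initial_simplex=[x0,[x0[0]+.008,x0[1]],[x0[0],x0[1]+.008]],xatol=1e-4));print(c,'stirrer',r.x,r.fun,M.sum())
E
python3 m2.py
python3 - <<'E'
from h import *
for c,b in [('scene',[(366.5,366.2)]),('top',[(455.5,250.4)])]: print(atz(c,b[0],.014))
# soaps, tins
for u in [(355,151.2),(303.5,146.1),(295.8,314.4),(430.8,311.8)]: print(u,atz('top',u,.0))
# tape roll top
print(tri('scene',(264,143),'top',(104,190)))
# beads in top (crop px)
for u in [(563,106),(618,113),(518,149),(593,152),(649,173),(511,207),(562,200),(649,235)]:
    print(atz('top',(310+(u[0]-390)/2.8,190+u[1]/2.8),.022))
from scipy.spatial.transform import Rotation as R
print(R.from_rotvec(manip.get_state()['eef_rot']).as_matrix())
E
```

```text
[ 0.49939692 -0.17564301  0.014     ]
[ 0.49735696 -0.16560437  0.014     ]
(355, 151.2) [0.70620922 0.03073957 0.        ]
(303.5, 146.1) [0.71673199 0.1384941  0.        ]
(295.8, 314.4) [0.36992621 0.14848379 0.        ]
(430.8, 311.8) [ 0.3773969  -0.11640876  0.        ]
(array([0.6055414 , 0.52560872, 0.04699612]), np.float64(0.0022338278706318655))
[ 5.39878818e-01 -6.57081058e-05  2.20000000e-02]
[ 0.5351618  -0.03873852  0.022     ]
[0.50897635 0.03181627 0.022     ]
[ 0.50726818 -0.02073004  0.022     ]
[ 0.49275829 -0.05960791  0.022     ]
[0.46813978 0.03688063 0.022     ]
[0.47332385 0.00134465 0.022     ]
[ 0.44948429 -0.05864682  0.022     ]
[[-3.37661474e-05  9.19187628e-01  3.93819886e-01]
 [ 2.26510980e-05  3.93819887e-01 -9.19187628e-01]
 [-9.99999999e-01 -2.21169721e-05 -3.41183894e-05]]Traceback (most recent call last):
  File "m2.py", line 18, in <module>
    fit('top','bowl',bowl,[.48,-.013]);fit('scene','bowl',bowl,[.48,-.013])
    ~~~^^^^^^^^^^^^^^^^^^^^^^^^^^^^^^^
  File "m2.py", line 14, in fit
    r=minimize(f,x0,method='Nelder-Mead',options=dict(initial_simplex=[x0,[x0[0]+.01,x0[1]],[x0[0],x0[1]+.01]],xatol=1e-4))
    res = _minimize_neldermead(fun, x0, args, callback, bounds=bounds,
                               **options)
    fxr = func(xr)
    fx = function(np.copy(x), *(wrapper_args + args))
  File "m2.py", line 13, in <lambda>
    f=lambda p:np.abs(sil(c,parts(p))-M).sum()
                      ~~~^^^^^^^^^^^^
  File "m2.py", line 7, in sil
    for x,y,z,r in parts: P+= [proj(c,(x+r*np.cos(a),y+r*np.sin(a),z)) for a in t]
                               ~~~~^^^^^^^^^^^^^^^^^^^^^^^^^^^^^^^^^^^
  File "h.py", line 10, in proj
    c=manip.calibration(cam);K=np.array(c['intrinsics']);T=np.array(c['cam_to_world'])
ValueError: time passes only in moves, steps and waits
```

```bash
sed -i 's/manip.calibration(cam)/cal(cam)/; s/^def ray/import functools\n@functools.lru_cache\ndef cal(c): return manip.calibration(c)\ndef ray/' h.py; python3 m2.py
```

```text
top bowl [ 0.4817 -0.0134] 1382.3125 7870.0
scene bowl [ 0.4845 -0.0105] 3803.6875 6615.0
top coaster [0.5032 0.3649] 541.9375 1873.0
scene coaster [0.5019 0.3625] 273.875 804.0
scene stirrer [0.5038 0.3677] 80.75 726
top stirrer [0.5041 0.3693] 52.625 630
```

```bash
cat >> h.py <<'E'
from scipy.spatial.transform import Rotation as R
def rel(p,ref=None):
    s=manip.get_state();M=R.from_rotvec(s['eef_rot']).as_matrix()
    return M.T@(np.array(p)-(s['tool_pos'] if ref is None else np.array(ref)))
E
python3 - <<'E'
from h import *
np.set_printoptions(precision=4,suppress=True)
print(tri('scene',(440,210),'top',(388,106)),tri('scene',(521,357),'top',(553,163)))
print(rel([.504,.3685,.23]),manip.get_state()['clock'])
E
```

```text
(array([ 0.7436, -0.0192,  0.1306]), np.float64(0.0017483521428997358)) (array([ 0.6431, -0.3149,  0.1185]), np.float64(3.6853839496903e-05))
[-0.0245  0.6084 -0.7652] 1.9
```

arm_command([
  [[-0.003,0.034,-0.0425],0,0],
  [[-0.006,0.068,-0.085],0,0],
  [[-0.009,0.101,-0.1275],0,0],
  [[-0.012,0.135,-0.17],0,0],
  [[-0.015,0.169,-0.2125],0,0],
  [[-0.018,0.203,-0.255],0,0],
  [[-0.02,0.237,-0.298],0,0],
  [[-0.022,0.27,-0.34],0,0],
  [[-0.025,0.304,-0.382],0,0],
  [[-0.025,0.338,-0.425],0,0],
])

```text
clock: 3.15
tool_pos: [0.3898, -0.049, 0.2309]
eef_rot: [0.906, 1.373, -0.906]
force: [0.4, -0.9, 0.7]
width: 0.0943
```

```bash
python3 - <<'E'
from h import *
np.set_printoptions(precision=4,suppress=True)
s=manip.get_state();print(s['joints'],rel([.504,.3685,.23]),[rel([.504,.3685,.23],[.246+.338*.919-.425*.394+.0001,-.5744+.338*.394+.425*.919,.2304])])
save('scene1.png',manip.snapshot('scene'));save('top1.png',manip.snapshot('top'))
E
```

```text
[ 0.5341 -0.03   -0.4742  2.1    -0.0151  1.0671 -1.0988] [ 0.0009  0.2693 -0.3389] [array([ 0.0003,  0.2705, -0.3402])]
```

View pics/scene1.png

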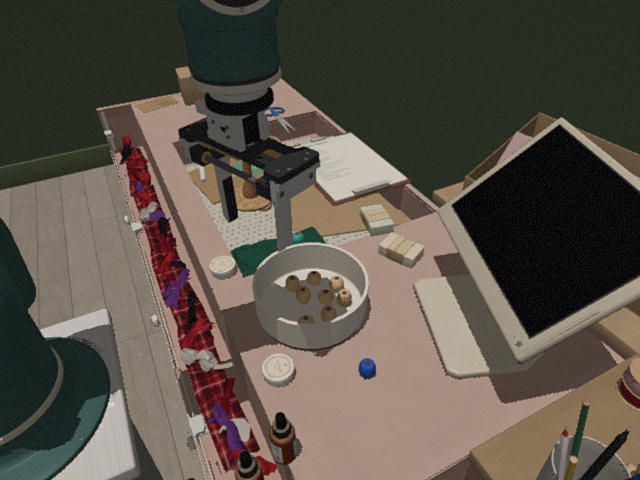

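```bash
python3 - <<'E'
from h import *
for c in ['scene']:
    manip.snapshot(c);r=manip.outline_of(c,'bowl')
    m=r[0]['pixels'].astype(np.uint8);np.save('scene_bowl.npy',m);print(r[0]['conf'],r[0]['rect'],m.sum())
    hull=cv2.convexHull(np.argwhere(m)[:,::-1].astype(np.int32));cv2.fillConvexPoly(m,hull,1);np.save('scene_bowl.npy',m);print(m.sum())
m=np.load('top_bowl.npy');hull=cv2.convexHull(np.argwhere(m)[:,::-1].astype(np.int32));cv2.fillConvexPoly(m,hull,1);np.save('top_bowl.npy',m)
E
sed '/coaster.,co,/,$d' m2.py > m3.py; python3 m3.py
python3 - <<'E'
from h import *
a=cv2.imread('pics/scene1.png');b=cv2.imread('pics/top0.png')
t=np.linspace(0,6.29,90)
o=[]
for c,i in (('scene',a),('top',b)):
    i=cv2.resize(i,None,fx=3,fy=3,interpolation=cv2.INTER_CUBIC)
    for r,z,col in((.1,.07,(0,0,255)),(.094,.07,(0,255,0)),(.092,.008,(255,0,0))):
        P=np.array([proj(c,(.4815+r*np.cos(s),-.0125+r*np.sin(s),z)) for s in t])*3+1
        cv2.polylines(i,[P.astype(np.int32)],True,col,1)
    x,y=(np.array(proj(c,(.4815,-.0125,.03)))*3).astype(int)
    o.append(i[y-190:y+190,x-190:x+190])
cv2.imwrite('pics/ov.png',np.hstack(o))
E
```

```text
0.82 [252.3, 241.9, 365.3, 349.5] 8501
10135
top bowl [ 0.4818 -0.0136] 115.3125 9177.0
scene bowl [ 0.4819 -0.0122] 379.75 10135.0
```

View pics/ov.png

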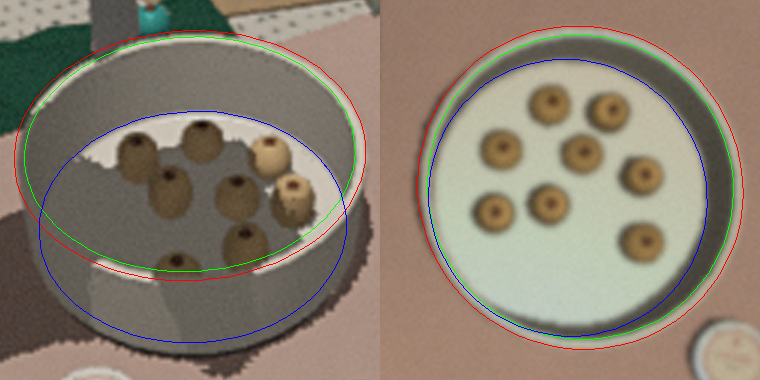

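arm_command([
  [[0,0.034,-0.0425],0,0],
  [[0,0.068,-0.085],0,0],
  [[0,0.101,-0.1275],0,0],
  [[0,0.135,-0.17],0,0],
  [[0,0.169,-0.2125],0,0],
  [[0,0.203,-0.255],0,0],
  [[0,0.236,-0.297],0,0],
  [[0,0.2705,-0.34],0,0],
  [[0,0.2705,-0.34],0,0],
  [[0,0.2705,-0.34],0,0],
])

```text
clock: 4.6
tool_pos: [0.5047, 0.3669, 0.2298]
eef_rot: [0.906, 1.373, -0.908]
force: [-0.4, -1.1, 0.2]
width: 0.094
```

```bash
python3 - <<'E'
from h import *
s=manip.get_state();print(s['tool_pos'],s['joints'],rel([.504,.3685,.093]))
a=manip.snapshot('scene');b=manip.snapshot('top')
x=cv2.resize(a[20:230,150:350],None,fx=1.9,fy=1.9);y=cv2.resize(b[120:330,90:290],None,fx=1.9,fy=1.9)
save('pre.png',np.hstack([x,y]))
E
```

```text
[0.50474983 0.36687917 0.22984297] [-0.15319239  0.48809586 -0.72777958  1.56915229  0.33943923  1.2158666
 -2.10958111] [ 1.36841595e-01  8.41694598e-05 -1.88623557e-03]
```

View pics/pre.png

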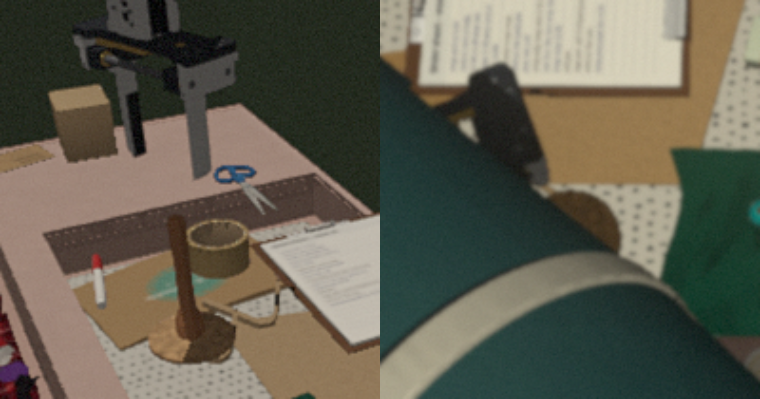

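arm_command([
  [[0.03,0,-0.002],0,0],
  [[0.06,0,-0.002],0,0],
  [[0.09,0,-0.002],0,0],
  [[0.115,0,-0.002],0,0],
  [[0.135,0,-0.002],0,0],
  [[0.135,0,-0.002],0,0],
])

```text
clock: 5.45
tool_pos: [0.5033, 0.3691, 0.0946]
eef_rot: [0.905, 1.374, -0.908]
force: [-0.9, -0.1, 0.4]
width: 0.0942
```

```bash
python3 - <<'E'
from h import *
a=manip.snapshot('scene')
p=manip.get_state()['tool_pos'];print(p)
save('pre2.png',cv2.resize(a[60:230,150:350],None,fx=3,fy=3))
E
```

```text
[0.50360975 0.36975749 0.09572439]
```

View pics/pre2.png

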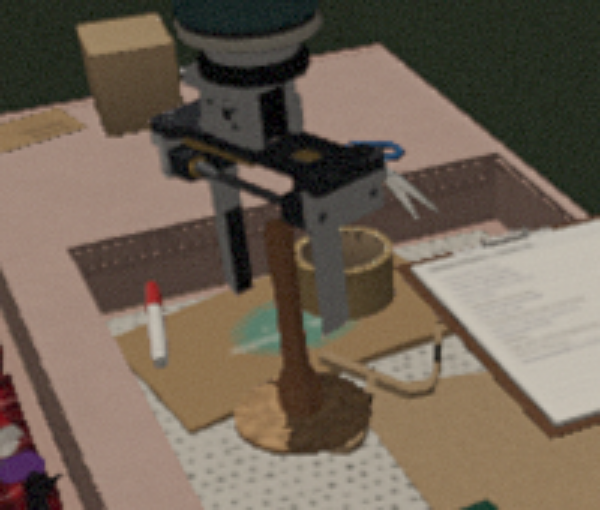

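arm_command([
  [[0,0,0],0,0.5],
  [[0,0,0],0,0.7],
  [[0,0,0],0,0.75],
  [[0,0,0],0,1],
  [[0,0,0],0,1],
  [[0,0,0],0,1],
  [[0,0,0],0,1],
  [[0,0,0],0,1],
], squeeze=20)

```text
clock: 6.5
tool_pos: [0.5033, 0.3702, 0.0954]
eef_rot: [0.906, 1.374, -0.906]
force: [-0.5, -0.5, -0.5]
width: 0.0208
```

```bash
python3 - <<'E'
from h import *
a=manip.snapshot('scene')
s=manip.get_state();print(s)
save('gr.png',cv2.resize(a[60:230,150:350],None,fx=3,fy=3))
E
```

```text
{'clock': 6.55, 'joints': array([-0.20521285,  0.62757964, -0.66279454,  1.6880477 ,  0.44890237,
        0.98329918, -2.19568309]), 'dq': array([ 1.01820667e-03,  2.32505232e-03,  1.44885442e-03, -6.65479211e-04,
       -6.27745370e-04, -2.82724020e-03, -9.35864153e-05]), 'effort': array([ 5.75180165e-03, -9.01205349e+01, -1.62729299e+01, -3.61406457e+01,
        4.51850239e-02, -6.82851998e-02,  1.61996118e-04]), 'tool_pos': array([0.50334294, 0.37014566, 0.09540481]), 'eef_rot': array([ 0.90596893,  1.37407862, -0.90617584]), 'force': array([-0.53063657,  0.34353026, -0.70474114]), 'torque': array([ 0.0029058 , -0.00513268,  0.01333226]), 'width': 0.020997120538582933}
```

View pics/gr.png

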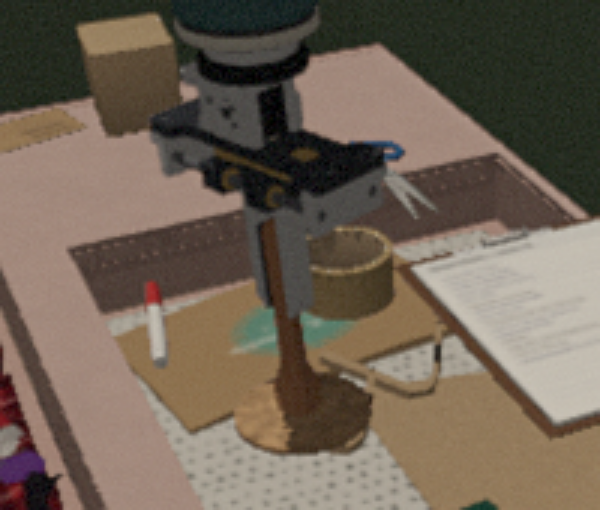

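arm_command([
  [[0,0,0],0,1],
  [[0,0,0],0,1],
  [[-0.02,0,0],0,1],
  [[-0.05,0,0],0,1],
  [[-0.08,0,0],0,1],
  [[-0.11,0,0],0,1],
  [[-0.14,0,0],0,1],
  [[-0.14,0,0],0,1],
], squeeze=55)

```text
clock: 7.55
tool_pos: [0.504, 0.3711, 0.239]
eef_rot: [0.909, 1.372, -0.902]
force: [-0.8, 1.1, -1.3]
width: 0.0206
```

```bash
python3 - <<'E'
from h import *
np.set_printoptions(precision=4,suppress=True)
a=manip.snapshot('scene')
s=manip.get_state();print(s['tool_pos'],s['force'],s['width'],rel([.4375,-.017,.235]))
save('lift.png',cv2.resize(a[20:230,150:400],None,fx=2.6,fy=2.6))
E
```

```text
[0.5036 0.3705 0.2372] [ 0.3397  0.3053 -1.541 ] 0.02023136411249739 [ 0.0016 -0.2134  0.3302]
```

View pics/lift.png

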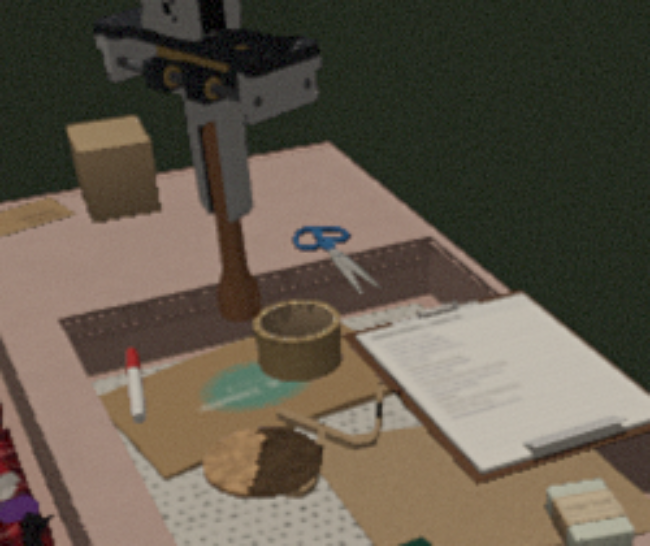

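arm_command([
  [[0,-0.02,0.031],0,1],
  [[0,-0.047,0.072],0,1],
  [[0,-0.073,0.113],0,1],
  [[0,-0.1,0.155],0,1],
  [[0,-0.127,0.196],0,1],
  [[0,-0.153,0.237],0,1],
  [[0,-0.18,0.279],0,1],
  [[0,-0.2,0.31],0,1],
  [[0,-0.2135,0.33],0,1],
  [[0,-0.2135,0.33],0,1],
])

```text
clock: 8.85
tool_pos: [0.4365, -0.0186, 0.2351]
eef_rot: [0.908, 1.374, -0.909]
force: [-0.2, 0.0, -0.9]
width: 0.0208
```

```bash
python3 - <<'E'
from h import *
np.set_printoptions(precision=4,suppress=True)
a=manip.snapshot('scene');b=manip.snapshot('top')
s=manip.get_state();print(s['tool_pos'],s['joints'],s['force'],s['width'],rel([.4375,-.017,.0995]))
save('ab.png',np.hstack([cv2.resize(a[150:360,200:400],None,fx=1.95,fy=1.95),cv2.resize(b[150:360,280:480],None,fx=1.95,fy=1.95)]))
E
```

```text
[ 0.437  -0.0167  0.2353] [ 0.5681  0.0712 -0.6217  2.0007  0.0467  1.0838 -1.2401] [-0.8124 -0.2336 -1.278 ] 0.02050904684386833 [0.1358 0.0004 0.0005]
```

View pics/ab.png

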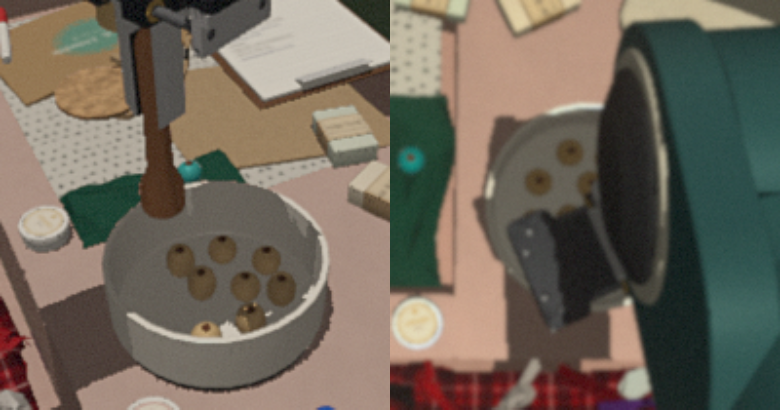

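arm_command([
  [[0.025,0,0],0,1],
  [[0.05,0,0],0,1],
  [[0.075,0,0],0,1],
  [[0.095,0,0],0,1],
  [[0.115,0,0],0,1],
  [[0.128,0,0],0,1],
  [[0.128,0,0],0,1],
])

```text
clock: 9.82
tool_pos: [0.4368, -0.0165, 0.1069]
eef_rot: [0.905, 1.376, -0.906]
force: [0.0, -0.2, -1.0]
width: 0.0208
```

```bash
python3 - <<'E'
from h import *
np.set_printoptions(precision=4,suppress=True)
a=manip.snapshot('scene');b=manip.snapshot('top')
for i in range(3): s=manip.get_state();print(s['tool_pos'],s['force'],s['width'],rel([.4375,-.017,.0995]))
save('ab2.png',np.hstack([cv2.resize(a[150:360,200:400],None,fx=1.95,fy=1.95),cv2.resize(b[150:360,280:480],None,fx=1.95,fy=1.95)]))
E
```

```text
[ 0.4374 -0.0169  0.1079] [-0.4936 -0.095  -1.2039] 0.020614922338989816 [0.0084 0.     0.0002]
[ 0.4374 -0.0169  0.1079] [-0.4936 -0.095  -1.2039] 0.020614922338989816 [0.0084 0.     0.0002]
[ 0.4374 -0.0169  0.1079] [-0.4936 -0.095  -1.2039] 0.020614922338989816 [0.0084 0.     0.0002]
```

View pics/ab2.png

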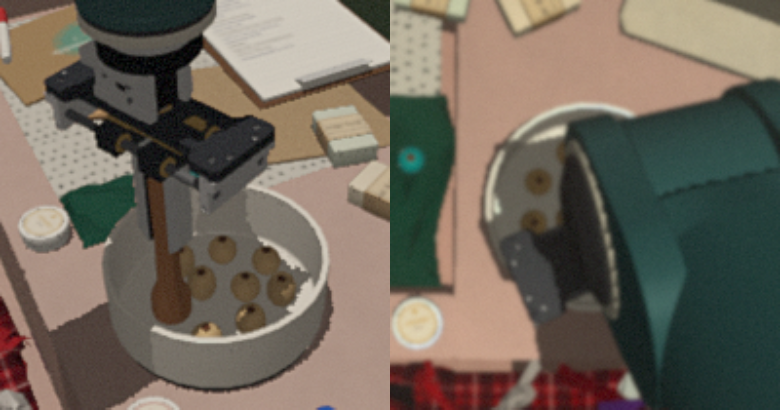

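arm_command([
  [[0.004,0,0],0,1],
  [[0.0085,0,0],0,1],
  [[0.0085,0,0],0,1],
])

```text
clock: 10.3
tool_pos: [0.4369, -0.0172, 0.0987]
eef_rot: [0.906, 1.374, -0.906]
force: [0.4, 0.2, -1.0]
width: 0.0205
```

```bash
python3 - <<'E'
from h import *
np.set_printoptions(precision=4,suppress=True)
s=manip.get_state();print(s['tool_pos'],s['force'],s['torque'])
M=np.array([[0,.919,.394],[0,.394,-.919],[-1,0,0]])
p0=np.array([.4374,-.0169]);C=np.array([.4815,-.0130])
r=p0-C;print(np.hypot(*r))
a0=np.arctan2(r[1],r[0])
R0=np.hypot(*r)
def cp(k): a=a0+np.deg2rad(18)*k;return C+.0445*np.array([np.cos(a),np.sin(a)])
for h,ks in (('A',range(1,11)),('B',range(11,21))):
    b=cp(ks[0]-1)
    print(h,[np.round((M.T@np.r_[cp(k)-b,0])[1:],4).tolist() for k in ks])
E
```

```text
[ 0.4369 -0.0172  0.0987] [ 0.411   0.2465 -0.9842] [-0.0052  0.0001 -0.0397]
0.0442721131187568
A [[-0.0022, 0.0137], [-0.0001, 0.0275], [0.0062, 0.0399], [0.016, 0.0498], [0.0284, 0.0561], [0.0422, 0.0584], [0.0559, 0.0562], [0.0683, 0.0499], [0.0782, 0.0401], [0.0846, 0.0277]]
B [[0.0022, -0.0137], [0.0001, -0.0275], [-0.0062, -0.0399], [-0.016, -0.0498], [-0.0284, -0.0561], [-0.0422, -0.0584], [-0.0559, -0.0562], [-0.0683, -0.0499], [-0.0782, -0.0401], [-0.0846, -0.0277]]
```

arm_command([
  [[0,-0.002,0.0135],0,1],
  [[0,0,0.0275],0,1],
  [[0,0.006,0.04],0,1],
  [[0,0.016,0.05],0,1],
  [[0,0.0285,0.056],0,1],
  [[0,0.042,0.0585],0,1],
  [[0,0.056,0.056],0,1],
  [[0,0.0685,0.05],0,1],
  [[0,0.078,0.04],0,1],
  [[0,0.0845,0.0275],0,1],
])

```text
clock: 11.55
tool_pos: [0.5256, -0.0079, 0.0989]
eef_rot: [0.906, 1.374, -0.906]
force: [-0.1, -0.0, -0.4]
width: 0.0208
```

```bash
python3 - <<'E'
from h import *
np.set_printoptions(precision=4,suppress=True)
a=manip.snapshot('scene');b=manip.snapshot('top')
s=manip.get_state();print(s['tool_pos'],s['force'],s['torque'],s['width'])
save('st1.png',np.hstack([cv2.resize(a[150:360,200:400],None,fx=1.95,fy=1.95),cv2.resize(b[150:360,280:480],None,fx=1.95,fy=1.95)]))
E
```

```text
[ 0.5254 -0.0071  0.099 ] [-0.5157  0.0951 -0.9834] [-0.0281 -0.0168 -0.004 ] 0.02053215492122704
```

View pics/st1.png

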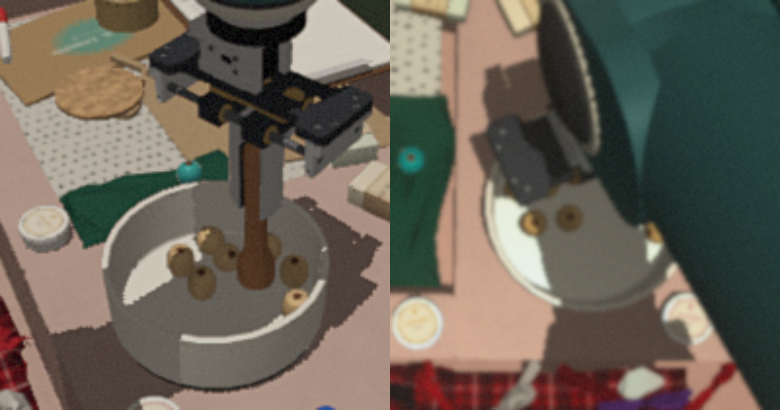

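arm_command([
  [[0,0.002,-0.0135],0,1],
  [[0,0,-0.0275],0,1],
  [[0,-0.006,-0.04],0,1],
  [[0,-0.016,-0.05],0,1],
  [[0,-0.0285,-0.056],0,1],
  [[0,-0.042,-0.0585],0,1],
  [[0,-0.056,-0.056],0,1],
  [[0,-0.0685,-0.05],0,1],
  [[0,-0.078,-0.04],0,1],
  [[0,-0.0845,-0.0275],0,1],
])

```text
clock: 12.9
tool_pos: [0.4372, -0.0183, 0.0992]
eef_rot: [0.907, 1.373, -0.906]
force: [3.2, -0.6, -0.5]
width: 0.0207
```

```bash
python3 - <<'E'
from h import *
np.set_printoptions(precision=4,suppress=True)
a=manip.snapshot('scene');b=manip.snapshot('top')
s=manip.get_state();print(s['tool_pos'],s['force'],s['torque'],s['width'])
save('st2.png',np.hstack([cv2.resize(a[150:360,200:400],None,fx=1.95,fy=1.95),cv2.resize(b[150:360,280:480],None,fx=1.95,fy=1.95)]))
E
```

```text
[ 0.4372 -0.0191  0.099 ] [ 3.0926 -1.005   0.2859] [-0.1837 -1.0686  0.0268] 0.020738627826026472
```

View pics/st2.png

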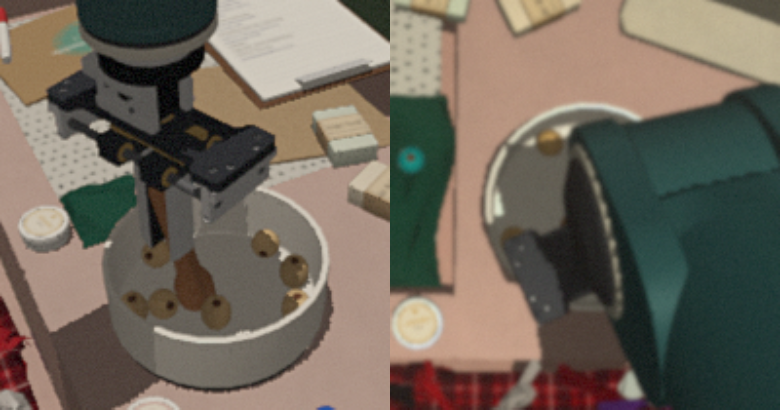

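```bash
cat > tilt.py <<'E'
from h import *
np.set_printoptions(precision=4,suppress=True)
import sys
n=sys.argv[1]
a=manip.snapshot('scene');s=manip.get_state();p=s['tool_pos']
print(p,s['force'],s['width'])
M=R.from_rotvec(s['eef_rot']).as_matrix()
sc=4
x0,x1,y0,y1=240,400,180,330
i=cv2.resize(a,None,fx=sc,fy=sc,interpolation=cv2.INTER_CUBIC)
g=p+np.array([0,0,.019])
t=np.linspace(0,6.29,40)
for th,col in ((0,(255,0,0)),(5,(255,255,0)),(10,(0,255,0)),(-5,(0,255,255))):
    # tilt about jaw axis: foot moves along +tool y
    d=np.array([0,0,-1])*np.cos(np.deg2rad(th))+M[:,1]*np.sin(np.deg2rad(th))
    e=np.cross(d,M[:,2])
    f=g+d*.1064
    P=np.array([proj('scene',f+.018*(np.cos(u)*e+np.sin(u)*M[:,2])) for u in t])*sc
    cv2.polylines(i,[P.astype(np.int32)],True,col,1)
    print(th,f)
save(n,i[y0*sc:y1*sc,x0*sc:x1*sc])
E
python3 tilt.py t1.png
```

```text
[ 0.4372 -0.0182  0.099 ] [ 3.3185 -0.4983 -0.0444] 0.020706376328256594
0 [ 0.4372 -0.0182  0.0116]
5 [ 0.4458 -0.0146  0.012 ]
10 [ 0.4542 -0.011   0.0132]
-5 [ 0.4287 -0.0219  0.012 ]
```

View pics/t1.png

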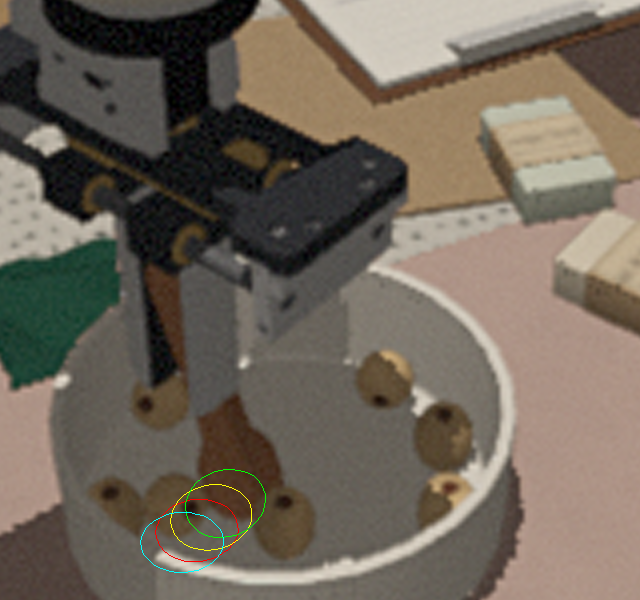

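arm_command([
  [[-0.005,0,0],0,1],
  [[-0.015,0,0],0,1],
  [[-0.03,0,0],0,1],
  [[-0.045,0,0],0,1],
  [[-0.045,0,0],0,1],
], squeeze=60)

```text
clock: 13.68
tool_pos: [0.4376, -0.0173, 0.1452]
eef_rot: [0.906, 1.372, -0.906]
force: [0.4, 0.1, -0.5]
width: 0.0207
```

```bash
sed -i 's/(10,(0,255,0))/(10,(0,255,0)),(15,(255,0,255))/; s/y0,y1=240,400,180,330/y0,y1=240,400,190,340/' tilt.py; python3 tilt.py t2.png
```

```text
[ 0.4372 -0.0174  0.1444] [-0.389  -0.3483 -1.0198] 0.02042557382468848
0 [ 0.4372 -0.0174  0.057 ]
5 [ 0.4458 -0.0137  0.0574]
10 [ 0.4542 -0.0101  0.0587]
15 [ 0.4626 -0.0065  0.0607]
-5 [ 0.4287 -0.021   0.0574]
```

View pics/t2.png

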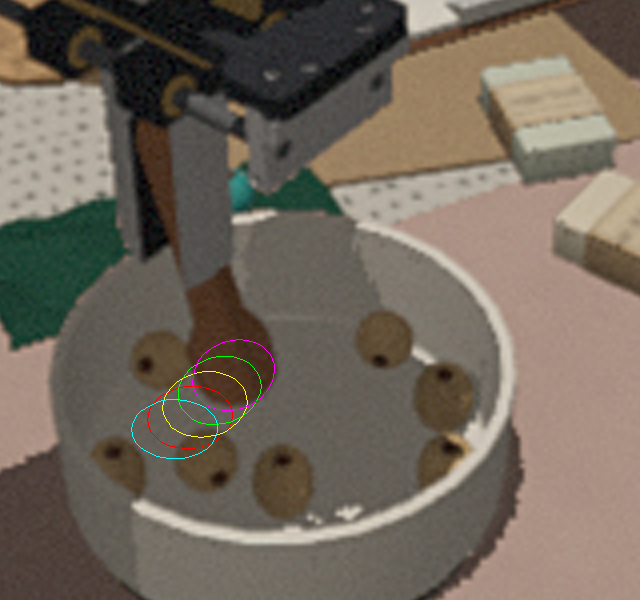

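arm_command([
  [[0.012,0.01,0.002],0,1],
  [[0.015,0.03,0.006],0,1],
  [[0.015,0.055,0.01],0,1],
  [[0.015,0.075,0.0135],0,1],
  [[0.015,0.09,0.0135],0,1],
  [[0.015,0.1,0.0135],0,1],
  [[0.015,0.108,0.0135],0,1],
  [[0.015,0.114,0.0135],0,1],
  [[0.015,0.118,0.0135],0,1],
  [[0.015,0.118,0.0135],0,1],
])

```text
clock: 14.98
tool_pos: [0.55, 0.0166, 0.1285]
eef_rot: [0.905, 1.376, -0.908]
force: [-4.5, -1.6, 1.0]
width: 0.0207
```

```bash
python3 tilt.py t3.png
```

```text
[0.55   0.0166 0.1285] [-3.4127 -1.8427  0.9771] 0.020501657907993607
0 [0.55   0.0166 0.0411]
5 [0.5585 0.0203 0.0415]
10 [0.567  0.0239 0.0427]
15 [0.5753 0.0275 0.0447]
-5 [0.5415 0.013  0.0415]
```

View pics/t3.png

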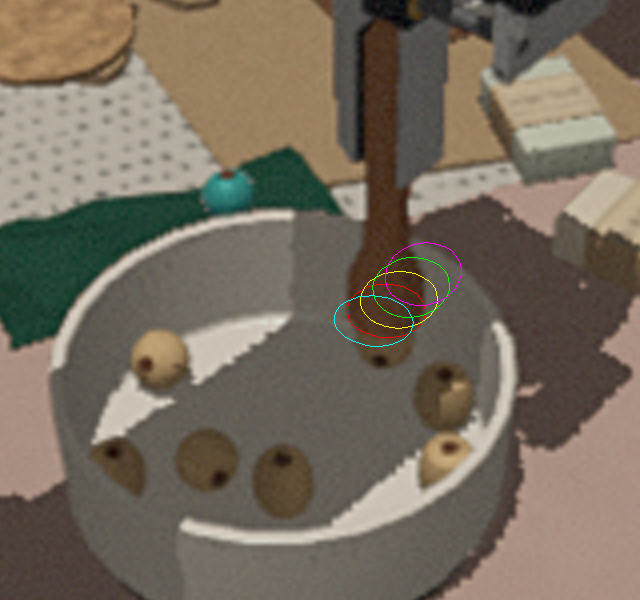

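```bash
python3 - <<'E'
from h import *
for p in [(.4815,-.013,.008),(.4375,-.017,.008),(.5265,-.009,.008)]: print((proj('scene',p)-[240,190])*4)
for u in [(160,360),(120,465),(205,460),(285,480),(380,350),(445,395),(445,460)]:
    q=atz('scene',(240+u[0]/4,190+u[1]/4),.022)[:2]-[.4815,-.013];print(u,q,np.hypot(*q))
E
```

```text
[282.95624854 452.78153435]
[196.907094  493.2393122]
[367.28398611 413.30502087]
(160, 360) [-0.03093271  0.06655172] 0.07338913034358924
(120, 465) [-0.07163065  0.01473149] 0.07312979029246891
(205, 460) [-0.03738815  0.0002855 ] 0.03738924221539068
(285, 480) [-0.01125642 -0.02620015] 0.028515864223939372
(380, 350) [0.06287466 0.02522833] 0.06774726042748773
(445, 395) [ 0.07536255 -0.01390248] 0.07663415070988801
(445, 460) [ 0.05589    -0.04798542] 0.0736633677980016
```

arm_command([
  [[0,-0.015,-0.002],0,1],
  [[0,-0.035,-0.005],0,1],
  [[0,-0.055,-0.0075],0,1],
  [[0.015,-0.055,-0.0075],0,1],
  [[0.025,-0.055,-0.0075],0,1],
  [[0.03,-0.055,-0.0075],0,1],
  [[0.032,-0.055,-0.0075],0,1],
  [[0.032,-0.055,-0.0075],0,1],
])

```text
clock: 16.02
tool_pos: [0.4975, 0.0023, 0.0969]
eef_rot: [0.906, 1.374, -0.906]
force: [0.2, -0.9, 0.0]
width: 0.0203
```

```bash
python3 tilt.py t4.png
```

```text
[0.4976 0.0022 0.097 ] [ 0.111   0.166  -0.3268] 0.020667978125849033
0 [0.4976 0.0022 0.0096]
5 [0.5061 0.0059 0.01  ]
10 [0.5145 0.0095 0.0112]
15 [0.5229 0.0131 0.0133]
-5 [ 0.489  -0.0014  0.01  ]
```

View pics/t4.png

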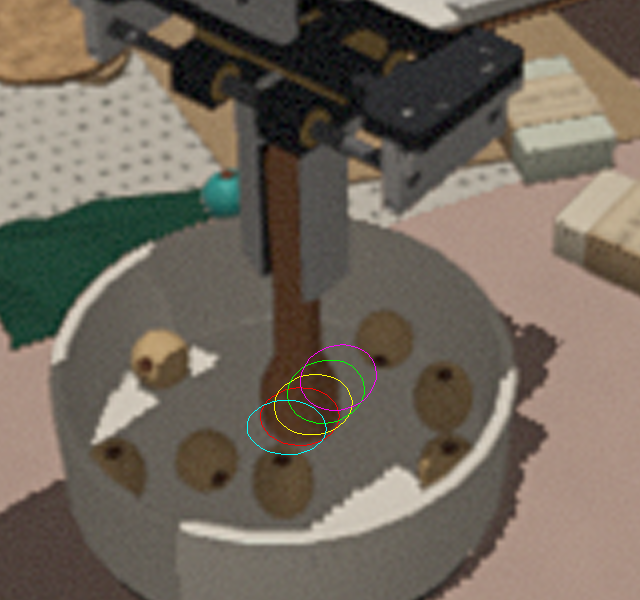

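arm_command([
  [[0.001,0,0],0,1],
  [[0.001,0,0],0,0.65],
  [[0.001,0,0],0,0.6],
  [[0.001,0,0],0,0.6],
  [[0.008,0,0],0,0.6],
  [[0.015,0,0],0,0.6],
  [[0.0175,0,0],0,0.6],
  [[0.0175,0,0],0,1],
  [[0.0175,0,0],0,1],
  [[0.0175,0,0],0,1],
])

```text
clock: 17.32
tool_pos: [0.4974, 0.0021, 0.0796]
eef_rot: [0.906, 1.374, -0.906]
force: [0.2, 0.4, -0.1]
width: 0.0203
```

arm_command([
  [[0,0,0],0,1],
  [[0,0,0],0,1],
  [[-0.003,0,0],0,1],
  [[-0.003,0,0],0,1],
], squeeze=60)

```text
clock: 17.82
tool_pos: [0.4975, 0.0021, 0.0827]
eef_rot: [0.906, 1.374, -0.906]
force: [0.3, -0.5, -1.5]
width: 0.0204
```

```bash
sed -i 's/+d\*.1064/+d*.0905/' tilt.py; python3 tilt.py t5.png
```

```text
[0.4974 0.002  0.0826] [ 0.0843 -0.2244 -0.2548] 0.019891012930115207
0 [0.4974 0.002  0.0111]
5 [0.5047 0.0051 0.0114]
10 [0.5119 0.0082 0.0124]
15 [0.519  0.0113 0.0142]
-5 [ 0.4902 -0.0011  0.0114]
```

View pics/t5.png

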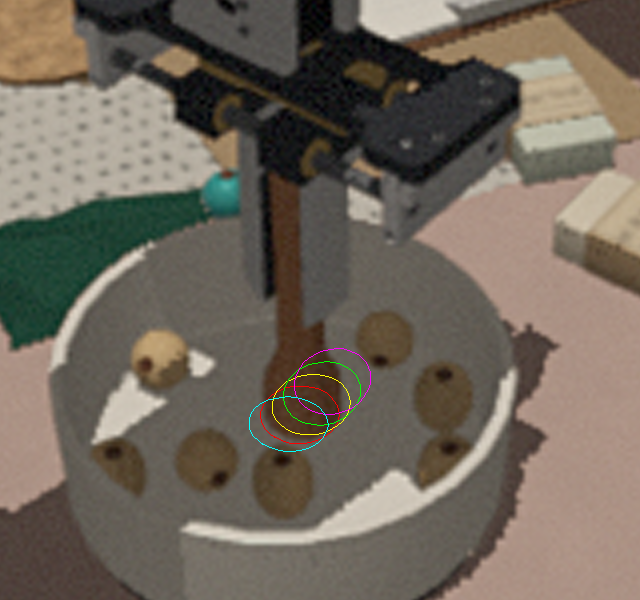

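```bash
python3 - <<'E'
import numpy as np
M=np.array([[.919,.394],[.394,-.919]])
C=np.array([.4815,-.0125])
def cp(k): a=np.deg2rad(55+15*k);return C+.042*np.array([np.cos(a),np.sin(a)])
print('to start',M.T@(cp(0)-[.4974,.002]))
for st in range(0,24,8):
    print([(np.round((M.T@(cp(k)-cp(st)))*2000)/2000).tolist() for k in range(st+1,st+9)],cp(st+8))
E
```

```text
to start [ 0.01536913 -0.01506519]
[[-0.007, -0.0085], [-0.016, -0.015], [-0.026, -0.019], [-0.037, -0.02], [-0.048, -0.018], [-0.058, -0.0135], [-0.0665, -0.0065], [-0.0725, 0.0025]] [ 0.43965982 -0.00883946]
[[-0.004, 0.0105], [-0.005, 0.021], [-0.003, 0.032], [0.0015, 0.042], [0.0085, 0.0505], [0.017, 0.057], [0.0275, 0.0605], [0.0385, 0.062]] [ 0.49924997 -0.05056493]
[[0.011, -0.002], [0.021, -0.0065], [0.0295, -0.013], [0.0355, -0.022], [0.0395, -0.0325], [0.0405, -0.0435], [0.039, -0.054], [0.0345, -0.064]] [0.50559021 0.02190439]
```

arm_command([
  [[0,0.007,-0.007],0,1],
  [[0,0.0155,-0.015],0,1],
])

```text
clock: 18.12
tool_pos: [0.506, 0.0228, 0.0825]
eef_rot: [0.906, 1.374, -0.906]
force: [-0.6, -0.1, -0.6]
width: 0.0202
```

arm_command([
  [[0,-0.007,-0.0085],0,1],
  [[0,-0.016,-0.015],0,1],
  [[0,-0.026,-0.019],0,1],
  [[0,-0.037,-0.02],0,1],
  [[0,-0.048,-0.018],0,1],
  [[0,-0.058,-0.0135],0,1],
  [[0,-0.0665,-0.0065],0,1],
  [[0,-0.0725,0.0025],0,1],
])

```text
clock: 19.12
tool_pos: [0.4399, -0.0098, 0.0825]
eef_rot: [0.906, 1.374, -0.906]
force: [0.4, 0.3, -0.7]
width: 0.0203
```

```bash
python3 tilt.py t6.png
```

```text
[ 0.4398 -0.0111  0.0824] [ 0.4175 -1.6268 -1.5175] 0.02049821195226006
0 [ 0.4398 -0.0111  0.0109]
5 [ 0.447  -0.008   0.0112]
10 [ 0.4542 -0.0049  0.0123]
15 [ 0.4613 -0.0019  0.014 ]
-5 [ 0.4325 -0.0142  0.0112]
```

View pics/t6.png

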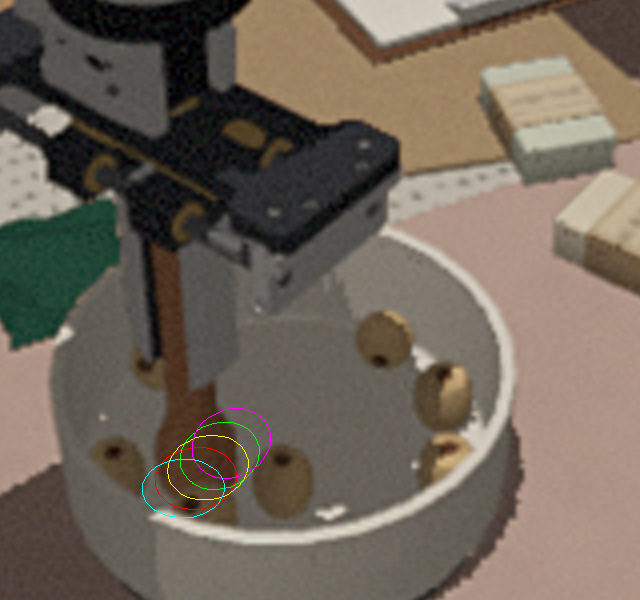

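Upright still; the beads pass the foot. Continuing.

arm_command([
  [[0,-0.004,0.0105],0,1],
  [[0,-0.005,0.021],0,1],
  [[0,-0.003,0.032],0,1],
  [[0,0.0015,0.042],0,1],
  [[0,0.0085,0.0505],0,1],
  [[0,0.017,0.057],0,1],
  [[0,0.0275,0.0605],0,1],
  [[0,0.0385,0.062],0,1],
])

```text
clock: 20.18
tool_pos: [0.5006, -0.0504, 0.0824]
eef_rot: [0.906, 1.374, -0.906]
force: [0.1, 0.2, 0.4]
width: 0.0203
```

```bash
python3 tilt.py t7.png
```

```text
[ 0.5018 -0.0498  0.0825] [ 0.2139  1.031  -0.5555] 0.02051296605682984
0 [ 0.5018 -0.0498  0.011 ]
5 [ 0.509  -0.0467  0.0114]
10 [ 0.5162 -0.0436  0.0124]
15 [ 0.5233 -0.0405  0.0141]
-5 [ 0.4945 -0.0529  0.0114]
```

View pics/t7.png

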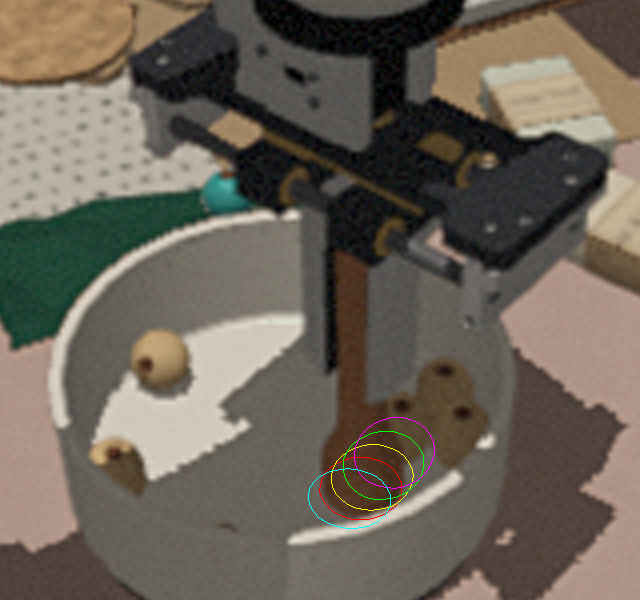

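arm_command([
  [[0,0.011,-0.002],0,1],
  [[0,0.021,-0.0065],0,1],
  [[0,0.0295,-0.013],0,1],
  [[0,0.0355,-0.022],0,1],
  [[0,0.0395,-0.0325],0,1],
  [[0,0.0405,-0.0435],0,1],
  [[0,0.039,-0.054],0,1],
  [[0,0.034,-0.0645],0,1],
])

```text
clock: 21.22
tool_pos: [0.5051, 0.0226, 0.0824]
eef_rot: [0.906, 1.374, -0.906]
force: [0.3, -0.5, -1.0]
width: 0.0204
```

```bash
python3 tilt.py t8.png
```

```text
[0.504  0.0235 0.0824] [-0.8069  2.4641 -0.7479] 0.020492708090345858
0 [0.504  0.0235 0.0109]
5 [0.5113 0.0266 0.0112]
10 [0.5185 0.0297 0.0123]
15 [0.5255 0.0327 0.014 ]
-5 [0.4968 0.0204 0.0113]
```

View pics/t8.png

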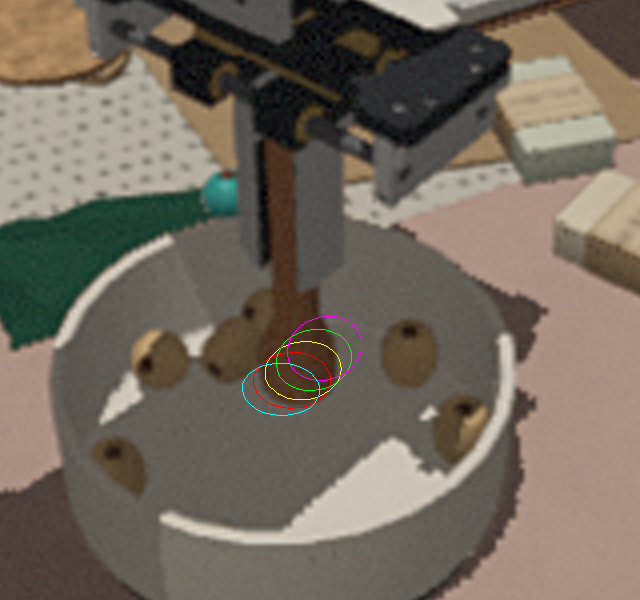

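arm_command([
  [[0,-0.007,-0.0085],0,1],
  [[0,-0.016,-0.015],0,1],
  [[0,-0.026,-0.019],0,1],
  [[0,-0.037,-0.02],0,1],
  [[0,-0.048,-0.018],0,1],
  [[0,-0.058,-0.0135],0,1],
  [[0,-0.0665,-0.0065],0,1],
  [[0,-0.0725,0.0025],0,1],
])

```text
clock: 22.28
tool_pos: [0.4399, -0.0098, 0.0825]
eef_rot: [0.906, 1.374, -0.906]
force: [0.9, 0.3, -1.0]
width: 0.0199
```

```bash
python3 tilt.py t9.png
```

```text
[ 0.4398 -0.0111  0.0824] [-0.3985 -2.7384 -1.5101] 0.020536335501972185
0 [ 0.4398 -0.0111  0.0109]
5 [ 0.447  -0.008   0.0112]
10 [ 0.4542 -0.0049  0.0123]
15 [ 0.4613 -0.0019  0.014 ]
-5 [ 0.4325 -0.0142  0.0112]
```

View pics/t9.png

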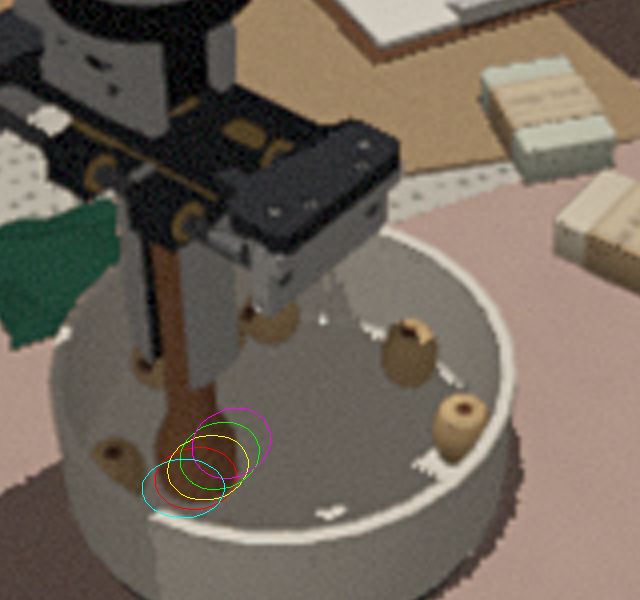

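arm_command([
  [[0,-0.004,0.0105],0,1],
  [[0,-0.005,0.021],0,1],
  [[0,-0.003,0.032],0,1],
  [[0,0.0015,0.042],0,1],
  [[0,0.0085,0.0505],0,1],
  [[0,0.017,0.057],0,1],
  [[0,0.0275,0.0605],0,1],
  [[0,0.0385,0.062],0,1],
])

```text
clock: 23.32
tool_pos: [0.5007, -0.0504, 0.0824]
eef_rot: [0.906, 1.374, -0.906]
force: [0.2, 0.1, -0.9]
width: 0.0197
```

```bash
python3 tilt.py t10.png
```

```text
[ 0.5018 -0.0498  0.0825] [-0.6843  0.3773 -0.4956] 0.02073244796183309
0 [ 0.5018 -0.0498  0.011 ]
5 [ 0.509  -0.0467  0.0114]
10 [ 0.5162 -0.0436  0.0124]
15 [ 0.5233 -0.0405  0.0141]
-5 [ 0.4945 -0.0529  0.0114]
```

View pics/t10.png

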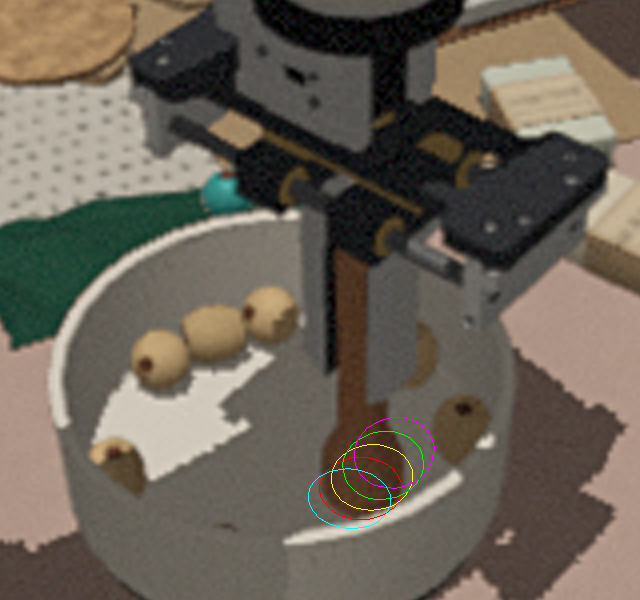

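Fine; beads now ride the outer ring. Continuing.

arm_command([
  [[0,0.011,-0.002],0,1],
  [[0,0.021,-0.0065],0,1],
  [[0,0.0295,-0.013],0,1],
  [[0,0.0355,-0.022],0,1],
  [[0,0.0395,-0.0325],0,1],
  [[0,0.0405,-0.0435],0,1],
  [[0,0.039,-0.054],0,1],
  [[0,0.034,-0.0645],0,1],
])

```text
clock: 24.38
tool_pos: [0.5051, 0.0226, 0.0825]
eef_rot: [0.906, 1.374, -0.906]
force: [-0.3, 0.6, -1.2]
width: 0.0206
```

arm_command([
  [[0,-0.007,-0.0085],0,1],
  [[0,-0.016,-0.015],0,1],
  [[0,-0.026,-0.019],0,1],
  [[0,-0.037,-0.02],0,1],
  [[0,-0.048,-0.018],0,1],
  [[0,-0.058,-0.0135],0,1],
  [[0,-0.0665,-0.0065],0,1],
  [[0,-0.0725,0.0025],0,1],
])

```text
clock: 25.38
tool_pos: [0.4399, -0.0097, 0.0825]
eef_rot: [0.906, 1.374, -0.906]
force: [1.2, -0.1, -0.4]
width: 0.0206
```

```bash
python3 tilt.py t11.png
```

```text
[ 0.4398 -0.011   0.0824] [ 0.5493 -2.8161 -1.4024] 0.020369616671913858
0 [ 0.4398 -0.011   0.0109]
5 [ 0.447  -0.0079  0.0112]
10 [ 0.4542 -0.0049  0.0123]
15 [ 0.4613 -0.0018  0.014 ]
-5 [ 0.4325 -0.0141  0.0113]
```

View pics/t11.png

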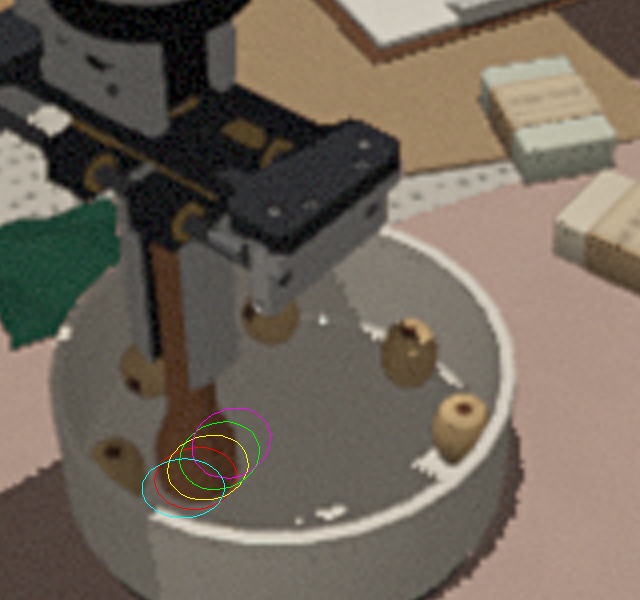

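arm_command([
  [[0,-0.004,0.0105],0,1],
  [[0,-0.005,0.021],0,1],
  [[0,-0.003,0.032],0,1],
  [[0,0.0015,0.042],0,1],
  [[0,0.0085,0.0505],0,1],
  [[0,0.017,0.057],0,1],
  [[0,0.0275,0.0605],0,1],
  [[0,0.0385,0.062],0,1],
])

```text
clock: 26.42
tool_pos: [0.5007, -0.0503, 0.0824]
eef_rot: [0.906, 1.374, -0.906]
force: [0.7, 0.3, 0.0]
width: 0.0205
```

arm_command([
  [[0,0.011,-0.002],0,1],
  [[0,0.021,-0.0065],0,1],
  [[0,0.0295,-0.013],0,1],
  [[0,0.0355,-0.022],0,1],
  [[0,0.0395,-0.0325],0,1],
  [[0,0.0405,-0.0435],0,1],
  [[0,0.039,-0.054],0,1],
  [[0,0.034,-0.0645],0,1],
  [[0,0.027,-0.073],0,1],
  [[0,0.027,-0.073],0,1],
])

```text
clock: 27.68
tool_pos: [0.4952, 0.0272, 0.0825]
eef_rot: [0.905, 1.374, -0.906]
force: [0.5, 0.5, 0.1]
width: 0.0206
```

```bash
python3 tilt.py t12.png; python3 -c "
from h import *
b=manip.snapshot('top');save('top12.png',b)"
```

```text
[0.4958 0.0268 0.0826] [ 0.4515 -0.2085 -1.4702] 0.020028353166465153
0 [0.4958 0.0268 0.0111]
5 [0.503  0.0299 0.0114]
10 [0.5102 0.033  0.0125]
15 [0.5173 0.0361 0.0142]
-5 [0.4885 0.0237 0.0114]
```

View pics/t12.png

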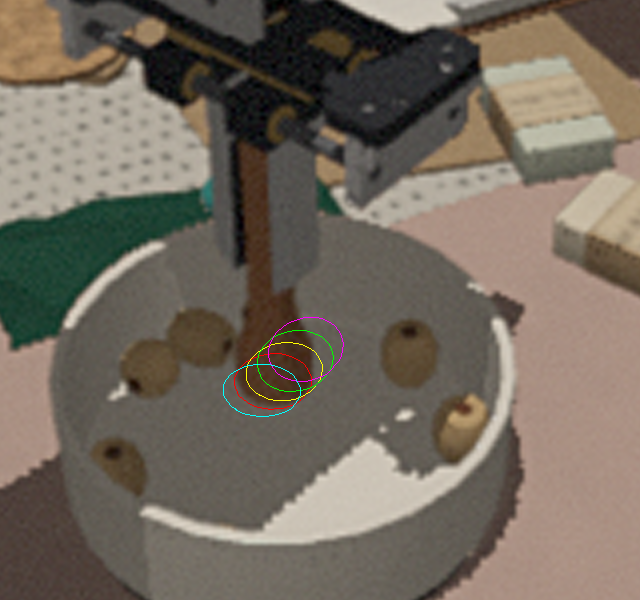

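arm_command([
  [[-0.01,0,0],0,1],
  [[-0.04,0,0],0,1],
  [[-0.075,0,0],0,1],
  [[-0.11,0,0],0,1],
  [[-0.14,0,0],0,1],
  [[-0.14,0,0],0,1],
])

```text
clock: 28.52
tool_pos: [0.4971, 0.027, 0.2249]
eef_rot: [0.907, 1.37, -0.904]
force: [-0.2, -0.5, -1.7]
width: 0.0201
```

arm_command([
  [[0,0.012,-0.026],0,1],
  [[0,0.032,-0.07],0,1],
  [[0,0.052,-0.114],0,1],
  [[0,0.072,-0.158],0,1],
  [[0,0.092,-0.202],0,1],
  [[0,0.112,-0.246],0,1],
  [[0,0.128,-0.282],0,1],
  [[0,0.1395,-0.308],0,1],
  [[0,0.1395,-0.308],0,1],
  [[0,0.1395,-0.308],0,1],
])

```text
clock: 29.78
tool_pos: [0.5029, 0.3642, 0.2218]
eef_rot: [0.906, 1.374, -0.907]
force: [0.0, -0.7, -0.1]
width: 0.0206
```

```bash
sed -e 's/y0,y1=240,400,190,340/y0,y1=190,350,80,230/' tilt.py > tilt2.py; python3 tilt2.py u1.png; python3 -c "
from h import *
save('topu1.png',cv2.resize(manip.snapshot('top')[180:330,300:460],None,fx=3,fy=3,interpolation=cv2.INTER_CUBIC))
save('su1.png',cv2.resize(manip.snapshot('scene')[220:390,220:400],None,fx=3,fy=3,interpolation=cv2.INTER_CUBIC))
print(rel([.5025,.365,.0815]))"
```

```text
[0.5031 0.3639 0.2221] [-0.4867 -0.4835 -0.3569] 0.02005566355643707
0 [0.5031 0.3639 0.1506]
5 [0.5104 0.367  0.1509]
10 [0.5176 0.3701 0.1519]
15 [0.5247 0.3731 0.1536]
-5 [0.4959 0.3608 0.1509]
[ 0.14091582 -0.00029252 -0.00131336]
```

View pics/u1.png

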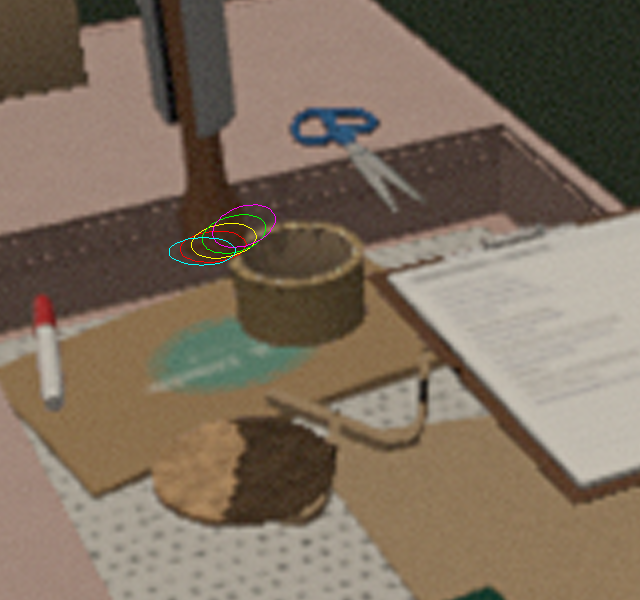

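View pics/topu1.png

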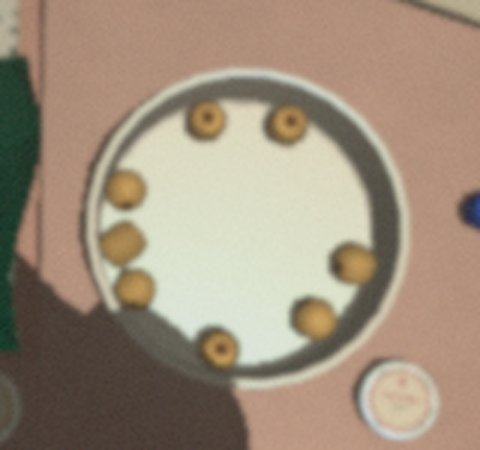

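View pics/su1.png

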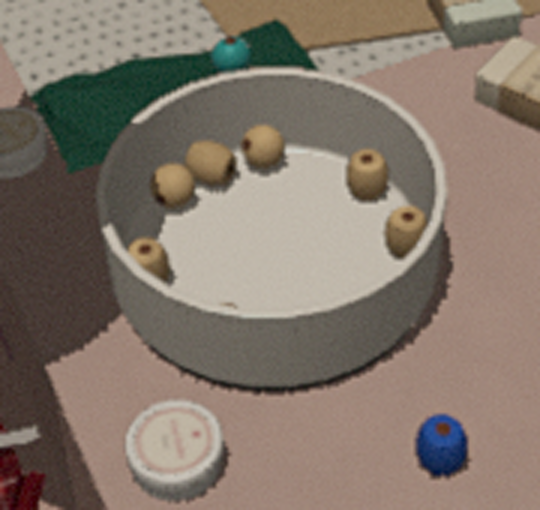

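arm_command([
  [[0.03,0,-0.001],0,1],
  [[0.065,0,-0.001],0,1],
  [[0.095,0,-0.001],0,1],
  [[0.12,0,-0.001],0,1],
  [[0.133,0,-0.001],0,1],
  [[0.139,0,-0.001],0,1],
  [[0.141,0,-0.001],0,1],
  [[0.141,0,-0.001],0,1],
])

```text
clock: 30.92
tool_pos: [0.5028, 0.3661, 0.0821]
eef_rot: [0.907, 1.374, -0.905]
force: [-0.1, 0.1, -0.3]
width: 0.0199
```

```bash
python3 tilt2.py u2.png
```

```text
[0.5027 0.3662 0.0821] [-0.4889  0.419  -0.1878] 0.020530742415257916
0 [0.5027 0.3662 0.0106]
5 [0.51   0.3693 0.011 ]
10 [0.5172 0.3724 0.012 ]
15 [0.5243 0.3754 0.0137]
-5 [0.4955 0.3631 0.011 ]
```

View pics/u2.png

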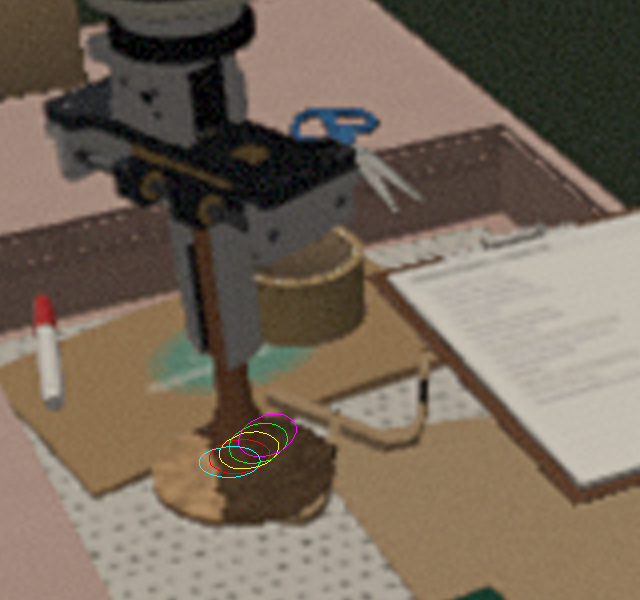

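arm_command([
  [[0.0015,0,0],0,1],
  [[0.0025,0,0],0,1],
  [[0.0025,0,0],0,1],
], squeeze=15)

```text
clock: 31.35
tool_pos: [0.5028, 0.3662, 0.0795]
eef_rot: [0.907, 1.374, -0.905]
force: [-0.2, -0.5, 5.5]
width: 0.0205
```

arm_command([
  [[0,0,0],0,0.72],
  [[0,0,0],0,0.6],
  [[0,0,0],0,0.4],
  [[0,0,0],0,0.1],
  [[0,0,0],0,0.1],
  [[0,0,0],0,0.1],
])

```text
clock: 32.1
tool_pos: [0.5024, 0.366, 0.0789]
eef_rot: [0.906, 1.374, -0.906]
force: [-0.1, -0.8, -0.5]
width: 0.0728
```

```bash
python3 tilt2.py u3.png
```

```text
[0.5025 0.366  0.0789] [-0.2389  0.5434 -0.2444] 0.07699173225611484
0 [0.5025 0.366  0.0074]
5 [0.5097 0.3691 0.0078]
10 [0.5169 0.3722 0.0088]
15 [0.524  0.3752 0.0105]
-5 [0.4952 0.3629 0.0078]
```

View pics/u3.png

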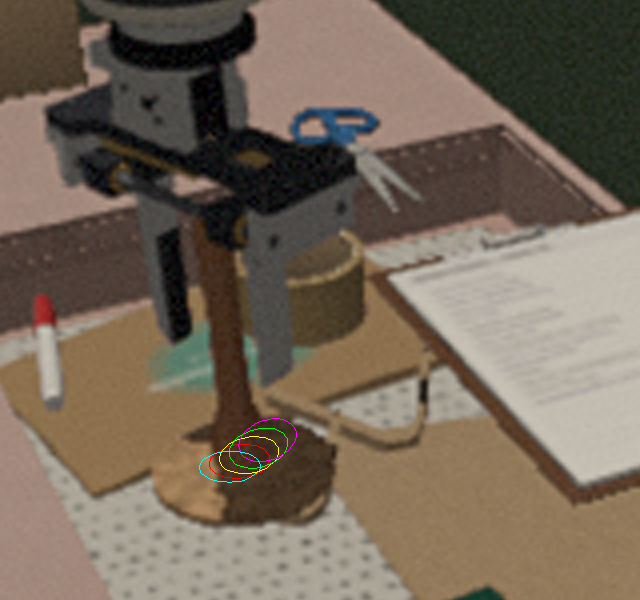

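Contact was felt (5.5 N), and the stirrer stands free. Retreat straight up, then aside.

arm_command([
  [[-0.015,0,0],0,0],
  [[-0.04,0,0],0,0],
  [[-0.075,0,0],0,0],
  [[-0.11,0,0],0,0],
  [[-0.15,0,0],0,0],
  [[-0.17,0,0],0,0],
  [[-0.17,-0.05,0.06],0,0],
  [[-0.17,-0.08,0.1],0,0],
  [[-0.17,-0.11,0.14],0,0],
  [[-0.17,-0.11,0.14],0,0],
])

```text
clock: 33.4
tool_pos: [0.4563, 0.1902, 0.2491]
eef_rot: [0.908, 1.371, -0.911]
force: [0.2, 0.4, 0.8]
width: 0.0941
```

```bash
python3 - <<'E'
from h import *
a=manip.snapshot('scene');b=manip.snapshot('top')
save('f_s.png',a);save('f_t.png',b)
r=manip.place_of('top','stirrer');q=manip.place_of('top','coaster')
print([(x['location'],x['conf']) for x in r],[(x['location'],x['conf']) for x in q])
print(manip.get_state()['clock'],manip.get_state()['tool_pos'])
E
```

```text
[] [([397.0, 220.2], 0.29)]
33.6 [0.45645508 0.19504329 0.2489877 ]
```

View pics/f_s.png

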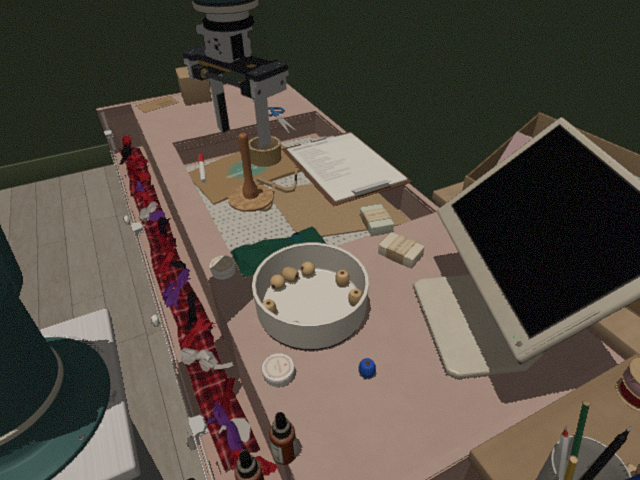

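View pics/f_t.png

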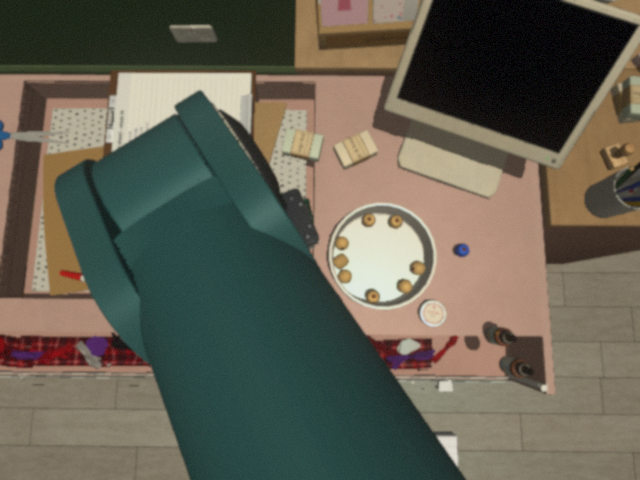

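```bash
python3 -c "
from plant import manip
print(manip.job_done())"
```

```text
the job is handed in; nothing more can be done
None
```

The stirrer has been used to stir the beads and is standing upright on its coaster again; the job is handed in at about 33.6 s of robot time.

**Stirring:** I made four rounds in total, and three of them count as clean.
- **First round (about 44 mm radius):** beads wedged between the foot and the wall and tilted the stirrer about 15° in the grip, so I did not count that round.
- **Mending:** I straightened the stirrer against the inner wall, set it down in the bowl and gripped it again lower and at full force.
- **Clean rounds:** I then ran three full rounds plus 15° at about 42 mm radius, with the foot about 3 mm above the floor. It was upright at every check.

**Last checks:**
- The top view shows all eight beads in the bowl.
- The scene view shows the stirrer upright near the middle of its coaster.
- Soaps, the tins in view and look-alikes are where they were.
- The arm is clear of everything.
- The largest forces I read were about 5 N.

**Check that failed:** the final network check of the stirrer from the top camera found nothing, because the arm blocked that view. That confirmation rests on the scene camera alone.

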